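# Release the ratchet of a hand lift and ease its load down

### The arm

A 6-joint arm with a two-finger parallel gripper is mounted at the origin on the work surface. World frame = base frame: x ahead of the robot, y to its left, z up, the work surface at z = 0. Lengths are in m, angles in rad, forces in N, time in s.
With the tool pointing down it reaches from about 0.375 to 0.975 m from the base axis. Payload 3.8 kg.
Tool frame: the origin (TCP) lies at the very end of the fingers, on their centre line; the grasp point (between the pads) lies 19 mm behind it; z points along the fingers, y is the line along which they close (so a half turn about z gives the same grasp; the last joint's range is limited). The gripper opens to 85 mm and grips with 20 to 120 N. Pads are 22 mm wide; open, the fingers measure 114 mm over their backs; the gripper's body (76 mm by 85 mm) begins 54 mm behind the grasp point. The pads swing forward as they close: fully open they stand 13 mm farther back than shut.
Start: joints at [1.087, 0.264, 1.604, -0, 1.274, -0.037], TCP at [0.292, 0.609, 0.231] pointing down, gripper open.
Joint ranges: [-2.63, 2.63], [-0.94, 2.18], [0.31, 2.57], [-1.31, 4.45], [0, 2.66], [-2.55, 2.55]. Speed limits (rad/s): [2.57, 2.57, 3.14, 3.14, 3.14, 3.14].

### API

Orientations are given as a rotation vector (axis times angle).
In Python, from workcell import * gives the robot as it stands.
- The arm moves only by the shell command python3 -m crank 'ROWS' [OPENING] [FORCE]. ROWS is JSON, a list that holds one entry, the list of rows, each a list of 6 numbers: the shift along the tool's x, y, z in cm, then the turn, a rotation vector about the tool's x, y, z in rad. In form: [[[dx, dy, dz, ax, ay, az], ...]]. A call has 1 to 8 rows; each row shifts and turns the commanded pose from where the row before left it, along the tool's axes as they then stand; what a row does not reach is not made up. A row lasts 1/12 s, in which the tool goes at most 41.7 mm and 7.16 degrees, less where a joint would pass 70% of its speed; a pose out of reach is approached as far as the arm can. A call with a gripper value outside its range is refused whole. OPENING is the finger opening in cm, from 0 to 8.54, set as the call begins (- or left out, the last holds). The fingers move at their own pace and stop on an object; FORCE is the grip in N (left out, the last holds). Time passes only in rows, so rows that do not move let the fingers close. It gives the time, the measured TCP pose, the force, the opening and the grip force at its end, in the units of the state.
- read_state(): the state, without advancing time (a new reading comes with each control period).
- read_camera(name): name is "side" or "top"; returns the picture (480x640x3 uint8, blue, green, red); there is no depth.
- camera_model(name): a dict with "camera_matrix" (3x3 intrinsics, pixels), "R" (3x3) and "t" (3): a world point X has camera coordinates R X + t. Camera axes: x right, y down, z forward; pixel columns grow to the right and rows downward; lengths in m; the calibration is good to about 2 mm. A picture is of the moment at which its call begins. camera_model takes no time and is no camera call.
- finish_job(): hands the job in; it is judged then, once.
The state is a dict: "time": time; "q": joint angles; "joint_vel": joint speeds; "joint_torque": joint torques, N m; "tool_pos": TCP position; "tcp_rot": TCP orientation; "wrist_force": force on the tool from outside, world axes, zero at the start; "torque": the same for the moment, N m; "width": opening from 0.0 (shut) to 1.0 (fully open); "grip_force": force on a finger pad.
Only numpy, scipy, OpenCV 4.12 (cv2) and the standard library are available. Lean on these libraries where they do the work, as an engineer would, in place of code of your own. Each camera call takes 0.05 s, during which the arm holds its last target. There are 200 camera calls.

### The job

The gear motor on the hand lift is held up by the ratchet: throw the pawl's lever over so that the pawl is taken off the ratchet wheel, take the weight on the crank, and ease the motor down slowly, never letting it run or drop, until its platform rests on the rubber-topped stop screw. Do not force the crank on once it is down; then let go, leaving the pawl thrown off and the other things on the bench where they are.

Things in the scene. Friction and masses are not known exactly. Their poses are not given: they have to be found in the camera images.
- lift: Hand lift, screwed down: base plate 310 x 170 x 12 mm, two bearing cheeks, two guide shafts, bridge 265 mm high. Origin on the table straight below the crank shaft, midway between the cheeks; x points from the shaft to the guide shafts and platform, z up. The shaft lies along y, 135 mm up. Crank on the -y side; ratchet wheel (144 mm diameter, 36 teeth) and pawl on the +y side.
- shaft (a point): Point on the crank shaft's axis, in the plane in which the middle of the crank grip travels (140 mm to the lift's -y side, 135 mm above the table). Axes as the lift's.
- drum (a joint): Angle of the shaft with ratchet wheel, pinion and crank in rad, 0 at the start, positive = winding up (load rises 40 mm per rad). Winding up moves the crank's grip down on the lift's -x side; lowering moves it up and over the top towards +x, by 0.9 to 2 rad in all. The load, 3 to 8 N at the grip, pulls in the lowering sense; little friction.
- grip_centre (a point): Middle of the crank's black round grip: 28 mm diameter, 120 mm long, lying along the lift's y axis, turning freely on its pin, 100 mm from the shaft's axis; the crank arm begins 62 mm from this point towards the lift. At the start the crank stands between 20 degrees below and 35 degrees above level, towards the lift's -x.
- pawl_lever (a joint): Angle of the pawl's throw-over lever in rad: 0 = on (leaning 20 degrees to the lift's -x, pawl pressed into the wheel), 0.7 = off (leaning 20 degrees to +x). An over-centre spring snaps it from the middle, 0.35, to the nearer end; about 3 N pushing at the knob carries it over. It turns on the pin at point pawl_pin.
- pawl_pin (a point): Axis of the pin of lever and pawl, 62 mm to the lift's +x of the crank shaft, 215 mm above the table. The lever moves the pawl only through a spring: with the load on its tooth the pawl stays jammed in the wheel although the lever is thrown off, until the crank is wound up by 0.05 to 0.1 rad; then it springs clear, and only the hand on the crank holds the load.
- lever_knob (a point): Middle of the black cross knob on top of the pawl lever: 18 mm diameter, 44 mm long, lying along the lift's y axis, 85 mm from the lever's pin, about 295 mm above the table, on the lift's +y side (68 mm from its middle plane). Nothing stands within 60 mm of it on the -x side; the wheel's top is 88 mm lower.
- carriage: Lift carriage: rack, platform 110 x 130 x 10 mm on the lift's +x side, grey and steel gear motor bolted on it (in all 1 to 1.7 kg). Origin straight above the lift's origin, level with the platform's underside: 132 mm up at the start. Below stands a stop screw with a black rubber buffer, set differently each time: the underside comes to rest 50 to 95 mm above the table.
- spanner: loose open-ended spanner, 170 mm, in front of the lift
- cup: loose blue plastic cup, 56 mm wide, 55 mm high, near the crank
- spare_gear: loose steel gear blank, 72 mm diameter, 34 mm high, on the ratchet's side of the lift
- screwdriver: loose screwdriver, 200 mm, on the right of the bench
- blank: loose white plastic cylinder, 50 mm diameter, 70 mm high, standing on the right of the bench
- bracket: loose aluminium angle bracket, 80 x 50 x 66 mm, on the left of the bench
- meter: loose black multimeter, 140 x 75 x 32 mm, on the left of the bench
- bin: loose grey open bin, 130 x 100 x 60 mm, on the right of the bench

How it is judged:
On the way, in this order (a step that is already met when the one before it is completed fails the run):
1. the pawl's lever is thrown off while the load is still up (value of joint pawl_lever above 0.5 rad and height (world z) of carriage above 0.12 m), for 0.2 s.
2. the platform has come down and rests on the stop screw (value of joint pawl_lever above 0.5 rad and contact force between carriage and anything else above 3 N and height (world z) of carriage below 0.105 m and linear speed of carriage below 0.01 m/s), for 0.2 s.
At the end, for the whole second after the job is handed in: the platform rests with its weight (over 3 N) on the stop screw, still (under 10 mm/s), its underside lower than 105 mm above the table; the pawl lever stands thrown off (over 0.5 rad); nothing is held (all of step 2); the robot touches nothing.
It fails at once if the load runs: the carriage moves faster than 100 mm/s (linear speed of carriage above 0.1 m/s).
It fails at once if the load is forced onto the stop with over 60 N (contact force between carriage and anything else above 60 N).
It fails at once if another thing on the bench is moved by more than 30 mm (distance of any of spanner, cup, spare_gear, screwdriver, blank, bracket, meter, bin from where it was at the start of the episode above 0.03 m).
It also fails if it takes over 72 s, if anything falls off the work surface, if the arm or the gripper's body presses on something with over 40 N, if the wrist force passes 120 N, or if a joint passes its speed limit or range.

## Working session

There is one attempt and no reset: what is moved stays moved. The work goes in short steps, Python scripts to look and compute and a shell command to move; the robot and the scene stay as the last step left them, time stands still between calls to the robot, and variables do not carry over. Pictures are saved under pics/ and viewed, at most 10 in all, crops included, and the job is handed in when it is done.

```bash
ls; mkdir -p pics; python3 - <<'E'
from workcell import *
import cv2,numpy as np
np.set_printoptions(precision=4,suppress=True)
for n in("side","top"):
    cv2.imwrite(f"pics/{n}0.png",read_camera(n))
    m=camera_model(n);print(n,np.array(m["camera_matrix"]),np.array(m["R"]),np.array(m["t"]))
print(read_state())
E
```

```text
pics
side [[599.3831   0.     326.088 ]
 [  0.     599.3831 246.9728]
 [  0.       0.       1.    ]] [[ 0.9037 -0.4281  0.0018]
 [-0.2649 -0.5624 -0.7833]
 [ 0.3364  0.7074 -0.6217]] [-0.4692  0.2864  1.3976]
top [[529.7079   0.     317.7607]
 [  0.     529.7079 236.1895]
 [  0.       0.       1.    ]] [[-0.0179 -0.9998 -0.0038]
 [-0.9911  0.0183 -0.1321]
 [ 0.1321  0.0014 -0.9912]] [0.0221 0.5441 1.5013]
{'time': 0.1, 'q': array([ 1.0871,  0.2647,  1.6053, -0.    ,  1.2737, -0.0369]), 'joint_vel': array([ 0.0006, -0.0009, -0.002 , -0.0008,  0.001 ,  0.0001]), 'joint_torque': array([  0.0002, -51.6705, -36.859 ,  -0.0001,   0.0063,   0.    ]), 'tool_pos': array([0.2914, 0.6081, 0.2301]), 'tcp_rot': array([-0.6959, -3.063 ,  0.0031]), 'wrist_force': array([ 0.0506, -0.2602,  0.0443]), 'torque': array([ 0.0086, -0.0035,  0.0063]), 'grip_force': 0.0, 'width': 0.9976733481097882}
```

View pics/side0.png

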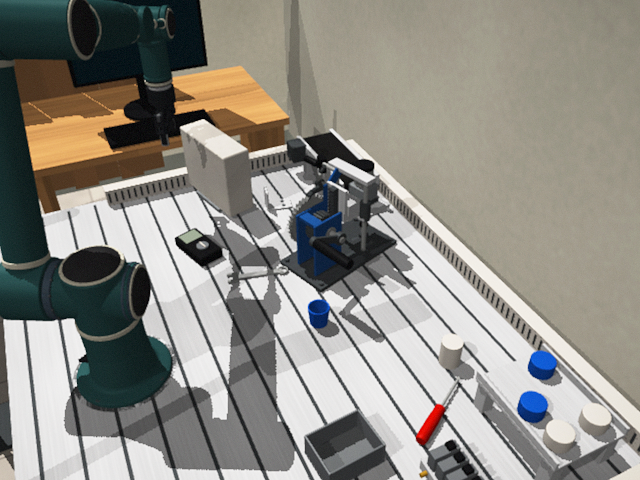

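View pics/top0.png

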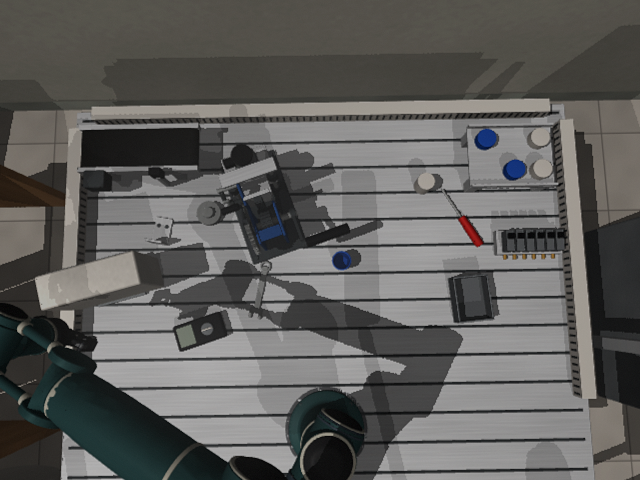

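The side view shows the lift at about (335,220), with the crank grip at (332,250). In the top view the lift is at about (265,215), the grip at (328,235) and the cup at (342,260). Next I'll enlarge both.

```bash
python3 - <<'E'
import cv2,numpy as np
a=cv2.imread("pics/top0.png")[140:270,190:360];b=cv2.imread("pics/side0.png")[125:295,260:400]
cv2.imwrite("pics/c_top.png",cv2.resize(a,(782,598),interpolation=cv2.INTER_CUBIC))  #4.6
cv2.imwrite("pics/c_side.png",cv2.resize(b,(490,595),interpolation=cv2.INTER_CUBIC)) #3.5
E
```

```text
(no output)
```

View pics/c_top.png

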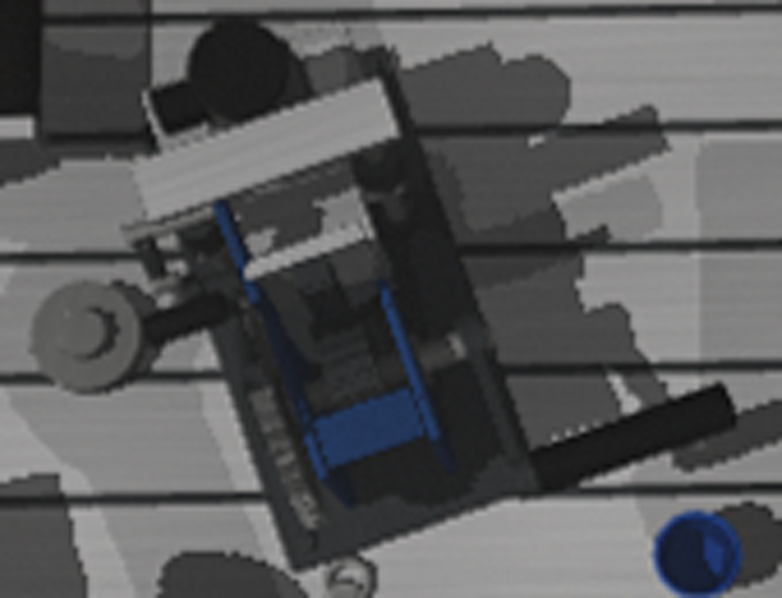

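View pics/c_side.png

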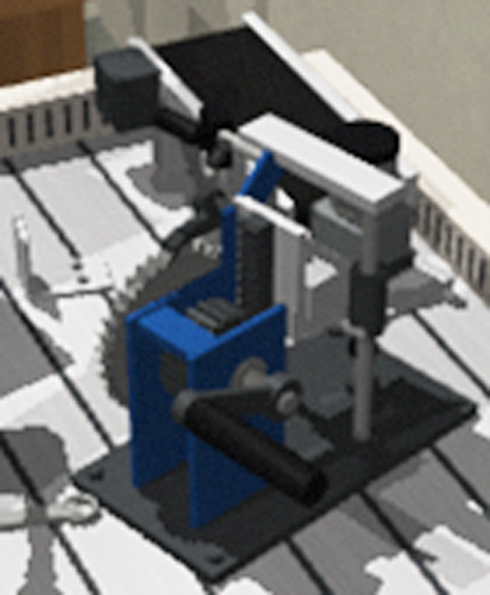

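```bash
cat > h.py <<'E'
from workcell import *
import cv2,numpy as np
from scipy.spatial.transform import Rotation as Ro
from scipy.optimize import least_squares
np.set_printoptions(precision=4,suppress=True)
C={n:camera_model(n) for n in("side","top")}
def proj(n,X):
    c=C[n];p=np.array(c["R"])@np.asarray(X)+np.array(c["t"]);p=np.array(c["camera_matrix"])@p;return p[:2]/p[2]
def T(p):return np.array(p)/4.6+[190,140]
def S(p):return np.array(p)/3.5+[260,125]
def tri(t,s):
    r=least_squares(lambda X:np.r_[proj("top",X)-t,proj("side",X)-s],[.6,.1,.1]);return r.x,np.abs(r.fun).max()
def onz(n,p,z):
    return least_squares(lambda X:proj(n,[X[0],X[1],z])-p,[.6,.1]).x
E
python3 - <<'E'
from h import *
print("corners top",[onz("top",T(p),.012) for p in[(300,570),(540,490),(388,48)]])
print("corners side",[onz("side",S(p),.012) for p in[(78,480),(212,580),(475,408)]])
print("knob",tri(T((187,315)),S((187,127))))
print("grip outer",tri(T((725,402)),S((315,482))))
print("grip inner",tri(T((540,470)),S((187,408))))
print("boss", onz("side",S((285,395)),.135))
g=onz("top",T((85,335)),.034);print("spare",g,(proj("side",[*g,.034])-[260,125])*3.5)
print("cup",onz("top",T((697,553)),.055))
E
```

```text
corners top [array([0.4691, 0.1969]), array([0.5176, 0.0433]), array([0.8108, 0.1384])]
corners side [array([0.4743, 0.1932]), array([0.5218, 0.0399]), array([0.8112, 0.1386])]
knob (array([0.5839, 0.2214, 0.2947]), np.float64(1.0035908505877842))
grip outer (array([ 0.5484, -0.0675,  0.1807]), np.float64(0.4959787524882131))
grip inner (array([0.5065, 0.0405, 0.1829]), np.float64(1.1734500329354773))
boss [0.6015 0.0804]
spare [0.6196 0.3307] [172.7267 322.6918]
cup [ 0.4716 -0.0543]
```

```bash
cat >> h.py <<'E'
yaw=np.radians(18.0);O=np.array([.5735,.1465,0])
L=Ro.from_euler("z",yaw).as_matrix()
Rt=np.c_[L[:,1],L[:,0],[0,0,-1]]   # tool x = lift y, tool y = lift x, z down
def lift(x,y,z):return O+L@[x,y,z]
def tolift(X):return L.T@(np.asarray(X)-O)
def st():
    s=read_state();R=Ro.from_rotvec(s["tcp_rot"])
    print("t",s["time"],"lift mm",tolift(s["tool_pos"])*1e3,"F lift",L.T@s["wrist_force"],"w",s["width"],"g",s["grip_force"],"rot left",(R.inv()*Ro.from_matrix(Rt)).as_rotvec())
    return s,R
def to(*p):
    s,R=st();print("tool cm",R.inv().apply(lift(*p)-s["tool_pos"])*100,)
E
python3 - <<'E'
from h import *
print(np.linalg.det(Rt)); to(-.02,.068,.34)
E
python3 -m crank '[[[0,0,-1.5,0,0,0.115],[0,0,-1.5,0,0,0.115],[0,0,-1.5,0,0,0.115],[0,0,-1.5,0,0,0.115],[0,0,-1.5,0,0,0.115],[0,0,-1.5,0,0,0.115],[0,0,-1.5,0,0,0.115],[0,0,0,0,0,0]]]' 0 40
python3 -c "
from h import *
to(-.02,.068,.34)"
```

```text
1.0000000000000002
t 0.1 lift mm [-125.6811  526.2368  230.0864] F lift [-0.0323 -0.2631  0.0443] w 0.9976733481097882 g 0.0 rot left [-0.0019  0.0008  0.8098]
tool cm [-39.2535 -25.9183 -10.9414]
time: 0.77
tool_pos: [0.2923, 0.6098, 0.3399]
tcp_rot: [-1.844, -2.543, -0.008]
wrist_force: [-0.3, 0.7, 1.0]
width: 0.003
grip_force: 0.0
t 0.7667 lift mm [-124.2975  527.5735  339.8519] F lift [-0.1077  0.7598  0.9607] w 0.0034153479077505015 g 0.0 rot left [ 0.0037 -0.0036  0.002 ]
tool cm [-45.9779  10.338   -0.1421]
```

```bash
python3 -m crank '[[[-3,0.7,0,0,0,0],[-3,0.7,0,0,0,0],[-3,0.7,0,0,0,0],[-3,0.7,0,0,0,0],[-3,0.7,0,0,0,0],[-3,0.7,0,0,0,0],[-3,0.7,0,0,0,0],[-3,0.7,0,0,0,0]]]'
python3 -m crank '[[[-3,0.7,0,0,0,0],[-3,0.7,0,0,0,0],[-3,0.7,0,0,0,0],[-3,0.7,0,0,0,0],[-3,0.7,0,0,0,0],[-3,0.7,0,0,0,0],[-3,0.6,0,0,0,0],[0,0,0,0,0,0]]]'
python3 - <<'E'
from h import *
to(-.02,.068,.282)
a=read_camera("top")[140:270,190:360];b=read_camera("side")[125:295,260:400]
i=np.zeros((500,800,3),np.uint8);i[:306,:400]=cv2.resize(a,(400,306),interpolation=3);i[:486,400:]=cv2.resize(b,(400,486),interpolation=3)
cv2.imwrite("pics/p1.png",i)
E
```

```text
time: 1.43
tool_pos: [0.4202, 0.3967, 0.3347]
tcp_rot: [-1.835, -2.549, 0.003]
wrist_force: [-0.4, -0.0, -0.9]
width: 0.001
grip_force: 0.0
time: 2.1
tool_pos: [0.5333, 0.2094, 0.3346]
tcp_rot: [1.841, 2.544, -0.005]
wrist_force: [-0.3, 0.5, 0.3]
width: -0.005
grip_force: 0.0
t 2.1 lift mm [-18.7614  72.2616 334.5939] F lift [-0.1396  0.5787  0.3173] w -0.004589690195820285 g 0.0 rot left [-0.0016  0.0031  0.0039]
tool cm [-0.4096 -0.117   5.2609]
```

View pics/p1.png

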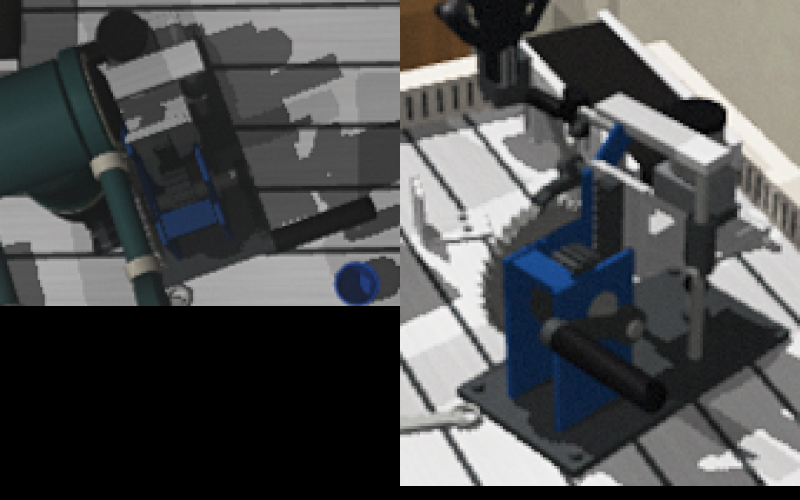

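The fingertips are at about (505,100) in the right half, on the −x side of the knob at about (550,103). The approach agrees with the measurement, so I'll go down and push.

```bash
python3 -m crank '[[[-0.4,0,1.3,0,0,0],[0,0,1.3,0,0,0],[0,0,1.3,0,0,0],[0,0,1.3,0,0,0],[0,0,0,0,0,0],[0,1,0,0,0,0],[0,1,0,0,0,0],[0,0,0,0,0,0]]]'
python3 -c "
from h import *
st()"
python3 -m crank '[[[0,0.8,0,0,0,0],[0,0.8,0,0,0,0],[0,0.8,0,0,0,0],[0,0.8,0,0,0,0],[0,0,0,0,0,0]]]'
python3 -c "
from h import *
st()"
```

```text
time: 2.87
tool_pos: [0.5542, 0.2175, 0.2851]
tcp_rot: [1.839, 2.545, 0.004]
wrist_force: [0.4, -0.0, 0.5]
width: -0.001
grip_force: 0.0
t 2.8667 lift mm [  3.5625  73.5029 285.0821] F lift [ 0.4044 -0.1703  0.4868] w -0.0013856558184355068 g 0.0 rot left [0.0029 0.     0.0052]
time: 3.28
tool_pos: [0.584, 0.227, 0.2842]
tcp_rot: [1.84, 2.545, 0.002]
wrist_force: [0.6, -0.9, 1.0]
width: -0.003
grip_force: 0.3
t 3.2833 lift mm [ 34.8563  73.3504 284.1638] F lift [ 0.2679 -1.0435  0.9775] w -0.0025592596567458126 g 0.30347767286002636 rot left [0.0014 0.     0.0046]
```

```bash
python3 -m crank '[[[0,0.7,0,0,0,0],[0,0.7,0,0,0,0],[0,0.7,0,0,0,0],[0,0,0,0,0,0]]]'
python3 - <<'E'
from h import *
st()
b=read_camera("side")[125:225,270:400]
cv2.imwrite("pics/p2.png",cv2.resize(b,(780,600),interpolation=cv2.INTER_CUBIC))
E
```

```text
time: 3.62
tool_pos: [0.6035, 0.2335, 0.284]
tcp_rot: [1.84, 2.546, 0.001]
wrist_force: [0.7, 0.6, -0.9]
width: -0.003
grip_force: 0.0
t 3.6167 lift mm [ 55.4064  73.5089 284.0086] F lift [ 0.8933  0.3325 -0.8614] w -0.0030594793242013788 g 0.0 rot left [0.0009 0.0001 0.0048]
```

View pics/p2.png

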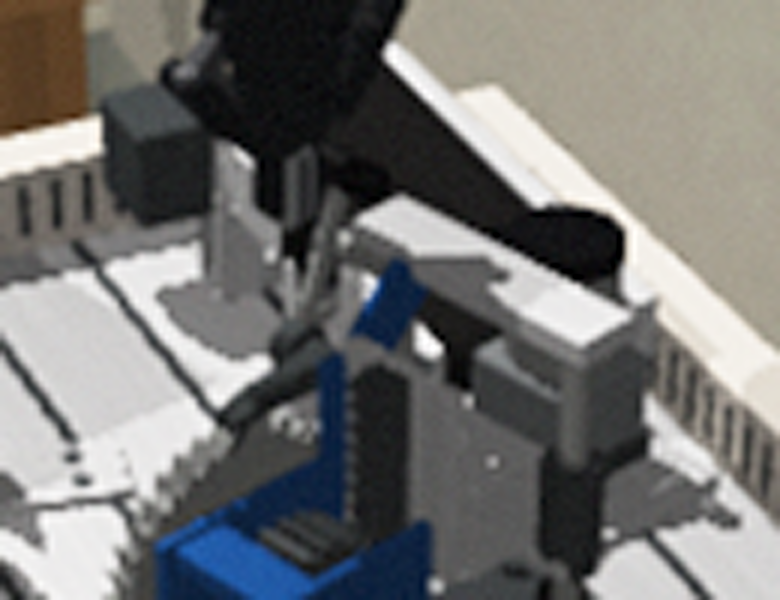

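```bash
python3 -m crank '[[[0,-0.5,-1,0,0,0],[0,0,-2,0,0,0],[0,0,-2,0,0,0],[0,0,-2,0,0,0],[0,0,-1,0,0,0],[0,0,0,0,0,0]]]'
python3 - <<'E'
from h import *
for a in(-20,0,20):
    k=np.radians(a);print(a,(proj("side",lift(.062+.085*np.sin(k),.068,.215+.085*np.cos(k)))-[270,125])*6)
to(-.0895,-.143,.26)
E
```

```text
time: 4.17
tool_pos: [0.5983, 0.2319, 0.3689]
tcp_rot: [1.838, 2.543, 0.009]
wrist_force: [-0.1, 0.2, 1.0]
width: 0.003
grip_force: 0.0
-20 [254.3075 218.4689]
0 [303.1057 185.2023]
20 [351.0401 172.833 ]
t 4.1667 lift mm [ 49.9602  73.5708 368.8667] F lift [-0.0351  0.1911  0.9579] w 0.0026638790271647957 g 0.0 rot left [ 0.0068 -0.0001  0.0049]
tool cm [-21.589  -14.1253  10.7904]
```

The knob appears at (355,175), against (351,173) predicted for +20°, so the lever is thrown off. Next is the crank.

```bash
python3 -m crank '[[[-2.7,-1.8,0,0,0,0],[-2.7,-1.8,0,0,0,0],[-2.7,-1.8,0,0,0,0],[-2.7,-1.8,0,0,0,0],[-2.7,-1.8,0,0,0,0],[-2.7,-1.8,0,0,0,0],[-2.7,-1.8,0,0,0,0],[-2.7,-1.5,0,0,0,0]]]' 6
python3 -m crank '[[[0,0,2.5,0,0,0],[0,0,2.5,0,0,0],[0,0,2.5,0,0,0],[0,0,2.5,0,0,0],[0,0,0,0,0,0]]]'
python3 - <<'E'
from h import *
to(-.0895,-.143,.161)
a=read_camera("top")[180:280,250:380];b=read_camera("side")[180:300,290:390]
i=np.zeros((600,800,3),np.uint8);i[:308,:400]=cv2.resize(a,(400,308),interpolation=3);i[:480,400:]=cv2.resize(b,(400,480),interpolation=3)
cv2.imwrite("pics/p3.png",i)
E
```

```text
time: 4.83
tool_pos: [0.5294, -0.019, 0.363]
tcp_rot: [-1.839, -2.545, 0.002]
wrist_force: [0.7, 0.1, 0.3]
width: 0.702
grip_force: 0.0
time: 5.25
tool_pos: [0.5266, -0.0176, 0.257]
tcp_rot: [-1.835, -2.537, 0.01]
wrist_force: [-0.9, 0.1, -1.3]
width: 0.705
grip_force: 0.0
t 5.25 lift mm [ -95.332  -141.5428  257.0241] F lift [-0.7854  0.3984 -1.2611] w 0.7047571337360722 g 0.0 rot left [-0.0112 -0.0047  0.0045]
tool cm [-0.1936  0.6898  9.5945]
```

View pics/p3.png

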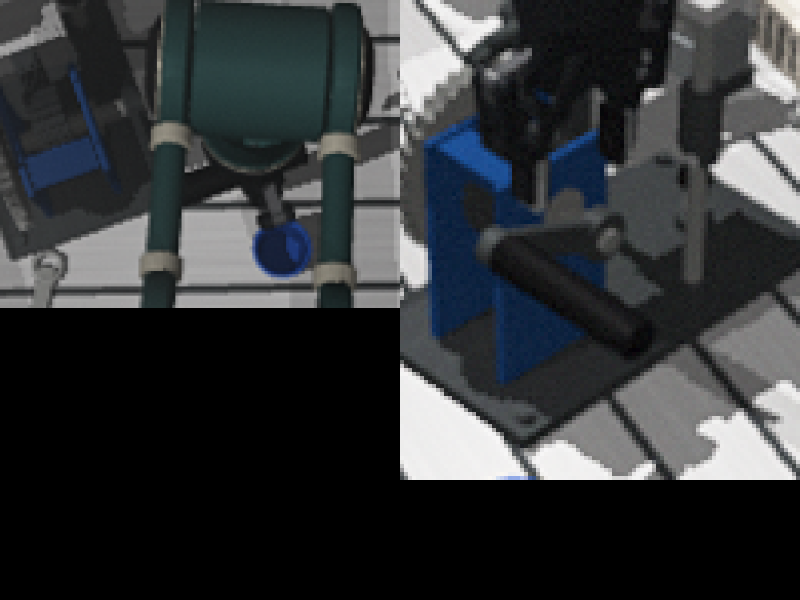

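The pads at about (530,195) and (615,150) straddle the grip, whose middle is near (568,297). The cup, at (283,247) in the top half, is clear. Going down now.

```bash
python3 -c "
from h import *
print(proj('side',lift(-.0895,-.14,.180)),'vs 332,254')"
python3 -m crank '[[[0,0.5,1.6,0.005,0,0],[0,0,1.6,0.005,0,0],[0,0,1.6,0,0,0],[0,0,1.6,0,0,0],[0,0,1.6,0,0,0],[0,0,1.4,0,0,0],[0,0,0,0,0,0],[0,0,0,0,0,0]]]'
python3 -c "
from h import *
to(-.0895,-.143,.161)"
```

```text
[333.3899 252.1718] vs 332,254
time: 6.02
tool_pos: [0.5359, -0.0163, 0.1714]
tcp_rot: [-1.837, -2.542, 0.012]
wrist_force: [0.4, -0.1, 0.9]
width: 0.698
grip_force: 0.0
t 6.0167 lift mm [ -86.0515 -143.2153  171.4416] F lift [ 0.3707 -0.2685  0.9405] w 0.6982684322890692 g 0.0 rot left [-0.0092  0.0004  0.0051]
tool cm [ 0.0236 -0.3351  1.0473]
```

```bash
python3 -m crank '[[[0,-0.3,0.6,0,0,0],[0,0,0.5,0,0,0],[0,0,0,0,0,0]]]'
python3 -c "
from h import *
st()"
python3 -m crank '[[[0,0,0,0,0,0],[0,0,0,0,0,0],[0,0,0,0,0,0],[0,0,0,0,0,0],[0,0,0,0,0,0],[0,0,0,0,0,0],[0,0,0,0,0,0],[0,0,0,0,0,0]]]' 0 50
python3 -c "
from h import *
st()"
```

```text
time: 6.27
tool_pos: [0.5322, -0.0174, 0.1593]
tcp_rot: [-1.837, -2.541, 0.013]
wrist_force: [0.0, -0.6, -0.1]
width: 0.703
grip_force: 0.0
t 6.2667 lift mm [ -89.918  -143.1127  159.3365] F lift [-0.1858 -0.5864 -0.0941] w 0.7031329099087836 g 0.0 rot left [-0.0099  0.0001  0.0048]
time: 6.93
tool_pos: [0.5321, -0.0176, 0.1596]
tcp_rot: [-1.837, -2.541, 0.014]
wrist_force: [-4.5, -2.7, 4.6]
width: 0.308
grip_force: 49.1
t 6.9333 lift mm [ -90.1305 -143.3028  159.5726] F lift [-5.1368 -1.1586  4.608 ] w 0.30775703368074186 g 49.14992809295654 rot left [-0.0107  0.0003  0.005 ]
```

```bash
python3 -m crank '[[[0,-0.09,0.18,0,0,0],[0,-0.08,0.18,0,0,0],[0,-0.08,0.18,0,0,0],[0,0,0,0,0,0]]]'
python3 -c "
from h import *
st()"
python3 -m crank '[[[0,-0.07,0.19,0,0,0],[0,-0.07,0.19,0,0,0],[0,-0.06,0.19,0,0,0],[0,0,0,0,0,0]]]'
python3 -c "
from h import *
st()"
```

```text
time: 7.27
tool_pos: [0.5301, -0.0183, 0.1543]
tcp_rot: [-1.837, -2.542, 0.012]
wrist_force: [-3.5, -2.1, 4.7]
width: 0.306
grip_force: 49.3
t 7.2667 lift mm [ -92.1945 -143.2888  154.2698] F lift [-4.0238 -0.8977  4.7365] w 0.30614376738088034 g 49.3430095911026 rot left [-0.0095  0.0004  0.0048]
time: 7.6
tool_pos: [0.5284, -0.0189, 0.1486]
tcp_rot: [-1.838, -2.542, 0.012]
wrist_force: [-3.1, -1.0, 4.1]
width: 0.309
grip_force: 49.3
t 7.6 lift mm [ -94.0292 -143.3291  148.5989] F lift [-3.2712 -0.022   4.1127] w 0.30934934362235333 g 49.34534132480621 rot left [-0.009   0.0004  0.0048]
```

```bash
python3 -m crank '[[[0,-0.09,0.17,0,0,0],[0,-0.09,0.15,0,0,0],[0,0,0,0,0,0],[0,0,0,0,0,0]]]'
python3 - <<'E'
from h import *
st()
b=read_camera("side")[125:225,270:400]
cv2.imwrite("pics/p4.png",cv2.resize(b,(780,600),interpolation=cv2.INTER_CUBIC))
E
```

```text
time: 7.93
tool_pos: [0.5275, -0.0191, 0.1457]
tcp_rot: [-1.839, -2.543, 0.009]
wrist_force: [0.7, 0.9, 4.3]
width: 0.304
grip_force: 49.2
t 7.9333 lift mm [ -94.9174 -143.2906  145.7345] F lift [0.9555 0.6282 4.2587] w 0.30380298665894556 g 49.24567937850952 rot left [-0.0071  0.0005  0.0046]
```

View pics/p4.png

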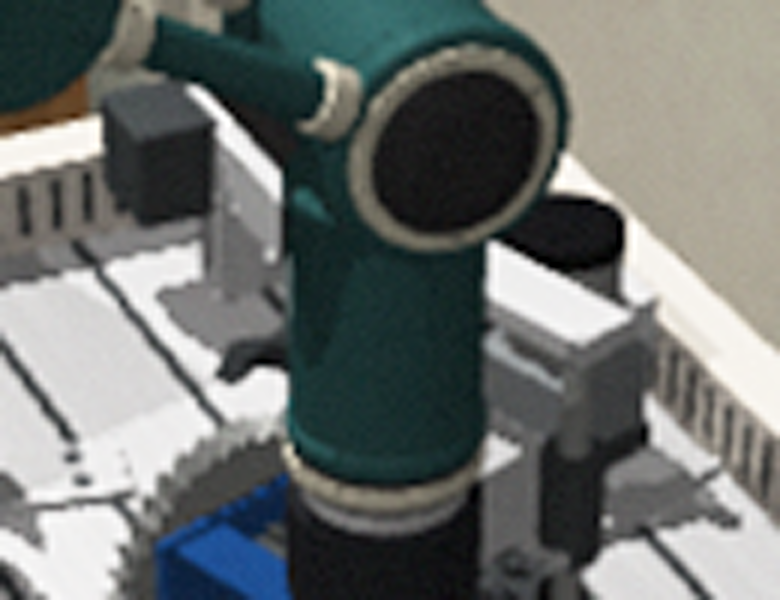

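The pawl tip at (235,365) now stands clear of the wheel; earlier it was at (235,410), in the teeth. The load, about 4 N, is on the hand, so I'll lower along the arc.

```bash
cat >> h.py <<'E'
def arc(n,step,r=None):
    s,R=st();p=tolift(s["tool_pos"])*1e3;v=np.array([p[0],p[2]+19-135]);a=np.arctan2(v[1],v[0]);r0=np.hypot(*v)
    F=L.T@s["wrist_force"];F=F[[0,2]];e=v/r0
    print("ang",np.degrees(a),"r",r0,"Frad",F@e,"Flower",F@[e[1],-e[0]])
    r=r or r0
    q=[(r0+(r-r0)*min(1,i/3))*np.array([np.cos(a-i*step),np.sin(a-i*step)]) for i in range(n+1)]
    for d in np.diff(q,axis=0)/10:print("[0,%.2f,%.2f,0,0,0]"%(d[0],-d[1]),end=" ")
    print()
E
python3 -c "
from h import *
arc(8,.06,100)"
```

```text
t 7.9833 lift mm [ -94.9387 -143.3109  145.7337] F lift [1.6297 1.0942 3.7695] w 0.31345548701589643 g 49.24437403678894 rot left [-0.0072  0.0005  0.0046]
ang 162.6100692874422 r 99.48595834928321 Frad -0.42863838082539246 Flower 4.084320847573808
[0,0.18,-0.57,0,0,0] [0,0.21,-0.56,0,0,0] [0,0.25,-0.55,0,0,0] [0,0.29,-0.52,0,0,0] [0,0.33,-0.50,0,0,0] [0,0.36,-0.48,0,0,0] [0,0.38,-0.46,0,0,0] [0,0.41,-0.44,0,0,0]
```

```bash
python3 -m crank '[[[0,0.18,-0.57,0,0,0],[0,0.21,-0.56,0,0,0],[0,0.25,-0.55,0,0,0],[0,0.29,-0.52,0,0,0],[0,0.33,-0.5,0,0,0],[0,0,0,0,0,0]]]'
python3 -c "
from h import *
arc(6,.06,100)"
```

```text
time: 8.48
tool_pos: [0.5391, -0.0153, 0.174]
tcp_rot: [-1.837, -2.542, 0.012]
wrist_force: [-2.5, -0.3, 7.9]
width: 0.311
grip_force: 50.3
t 8.4833 lift mm [ -82.6605 -143.2341  174.0452] F lift [-2.4173  0.5016  7.9197] w 0.3110915744896752 g 50.26741325855255 rot left [-0.0095  0.0004  0.0051]
ang 144.92302223459885 r 101.00496942832116 Frad 6.529531584772751 Flower 5.09219513321915
[0,0.39,-0.46,0,0,0] [0,0.41,-0.44,0,0,0] [0,0.44,-0.41,0,0,0] [0,0.44,-0.41,0,0,0] [0,0.46,-0.38,0,0,0] [0,0.49,-0.35,0,0,0]
```

```bash
python3 -c "
from h import *
arc(6,.06,102.5)"
```

```text
t 8.4833 lift mm [ -82.6605 -143.2341  174.0452] F lift [-2.4173  0.5016  7.9197] w 0.3110915744896752 g 50.26741325855255 rot left [-0.0095  0.0004  0.0051]
ang 144.92302223459885 r 101.00496942832116 Frad 6.529531584772751 Flower 5.09219513321915
[0,0.32,-0.52,0,0,0] [0,0.36,-0.50,0,0,0] [0,0.39,-0.48,0,0,0] [0,0.45,-0.42,0,0,0] [0,0.47,-0.39,0,0,0] [0,0.50,-0.36,0,0,0]
```

```bash
python3 -m crank '[[[0,0.32,-0.52,0,0,0],[0,0.36,-0.5,0,0,0],[0,0.39,-0.48,0,0,0],[0,0.45,-0.42,0,0,0],[0,0.47,-0.39,0,0,0],[0,0,0,0,0,0]]]'
python3 -c "
from h import *
arc(6,.06,104)"
```

```text
time: 8.98
tool_pos: [0.5592, -0.0086, 0.198]
tcp_rot: [-1.838, -2.543, 0.01]
wrist_force: [-3.4, -0.7, 12.1]
width: 0.308
grip_force: 50.7
t 8.9833 lift mm [ -61.4816 -143.0737  197.9696] F lift [-3.479   0.3686 12.1169] w 0.3084329863169187 g 50.709713101387024 rot left [-0.0072  0.0004  0.0049]
ang 126.8718388555605 r 102.46462750364441 Frad 11.780820909484635 Flower 4.4873228164145065
[0,0.47,-0.40,0,0,0] [0,0.50,-0.37,0,0,0] [0,0.52,-0.34,0,0,0] [0,0.57,-0.26,0,0,0] [0,0.58,-0.23,0,0,0] [0,0.59,-0.19,0,0,0]
```

```bash
python3 -c "
from h import *
arc(5,.05,105.2)"
```

```text
t 8.9833 lift mm [ -61.4816 -143.0737  197.9696] F lift [-3.479   0.3686 12.1169] w 0.3084329863169187 g 50.709713101387024 rot left [-0.0072  0.0004  0.0049]
ang 126.8718388555605 r 102.46462750364441 Frad 11.780820909484635 Flower 4.4873228164145065
[0,0.37,-0.37,0,0,0] [0,0.39,-0.36,0,0,0] [0,0.41,-0.34,0,0,0] [0,0.47,-0.24,0,0,0] [0,0.48,-0.21,0,0,0]
```

```bash
python3 -m crank '[[[0,0.37,-0.37,0,0,0],[0,0.39,-0.36,0,0,0],[0,0.41,-0.34,0,0,0],[0,0,0,0,0,0]]]'
python3 -c "
from h import *
arc(5,.05,105.2)"
```

```text
time: 9.32
tool_pos: [0.5715, -0.0043, 0.2074]
tcp_rot: [-1.839, -2.544, 0.006]
wrist_force: [3.0, 3.3, 6.3]
width: 0.306
grip_force: 50.0
t 9.3167 lift mm [ -48.4697 -142.7723  207.4409] F lift [3.8903 2.1988 6.2535] w 0.3058586741325959 g 49.99001741409302 rot left [-0.0044  0.0002  0.0048]
ang 117.92652624353451 r 103.49270543923724 Frad 3.7032853194473656 Flower 6.366000692891915
[0,0.44,-0.28,0,0,0] [0,0.46,-0.26,0,0,0] [0,0.47,-0.24,0,0,0] [0,0.50,-0.16,0,0,0] [0,0.51,-0.14,0,0,0]
```

```bash
cat >chk.py <<'E'
from h import *
import sys
s=read_state();p=tolift(s["tool_pos"])*1e3;v=np.array([p[0],p[2]+19-135]);r=np.hypot(*v);e=v/r
F=(L.T@s["wrist_force"])[[0,2]];fl=F@[e[1],-e[0]]
print("t %.2f ang %.1f r %.1f Frad %.1f Flower %.1f"%(s["time"],np.degrees(np.arctan2(v[1],v[0])),r,F@e,fl))
sys.exit(fl<1.5 or abs(F@e)>14)
E
python3 -m crank '[[[0,0.44,-0.27,0,0,0],[0,0.46,-0.24,0,0,0],[0,0.47,-0.2,0,0,0],[0,0,0,0,0,0]]]'
python3 chk.py; python3 -c "
from h import *
arc(12,.025,104.3)"
```

```text
time: 9.65
tool_pos: [0.584, -0.0001, 0.2139]
tcp_rot: [-1.838, -2.543, 0.008]
wrist_force: [3.4, 3.5, 6.2]
width: 0.305
grip_force: 50.2
t 9.65 ang 109.8 r 104.0 Frad 4.3 Flower 6.1
t 9.65 lift mm [ -35.321  -142.654   213.8629] F lift [4.3156 2.2296 6.1527] w 0.30528088291093025 g 50.155364871025085 rot left [-0.0061 -0.0001  0.0048]
ang 109.84570468227513 r 104.0419355524013 Frad 4.322256644105222 Flower 6.148045927580941
[0,0.24,-0.09,0,0,0] [0,0.25,-0.09,0,0,0] [0,0.25,-0.08,0,0,0] [0,0.25,-0.07,0,0,0] [0,0.25,-0.06,0,0,0] [0,0.26,-0.05,0,0,0] [0,0.26,-0.05,0,0,0] [0,0.26,-0.04,0,0,0] [0,0.26,-0.03,0,0,0] [0,0.26,-0.03,0,0,0] [0,0.26,-0.02,0,0,0] [0,0.26,-0.02,0,0,0] False
```

```bash
python3 -m crank '[[[0,0.24,-0.11,0,0,0],[0,0.25,-0.1,0,0,0],[0,0,0,0,0,0]]]' >/dev/null; python3 chk.py && 
python3 -m crank '[[[0,0.25,-0.09,0,0,0],[0,0,0,0,0,0]]]' >/dev/null; python3 chk.py && 
python3 -m crank '[[[0,0.25,-0.08,0,0,0],[0,0,0,0,0,0]]]' >/dev/null && python3 chk.py && 
python3 -m crank '[[[0,0.25,-0.07,0,0,0],[0,0,0,0,0,0]]]' >/dev/null && python3 chk.py && 
python3 -m crank '[[[0,0.25,-0.06,0,0,0],[0,0,0,0,0,0]]]' >/dev/null && python3 chk.py && 
python3 -m crank '[[[0,0.26,-0.05,0,0,0],[0,0,0,0,0,0]]]' >/dev/null && python3 chk.py && 
python3 -m crank '[[[0,0.26,-0.05,0,0,0],[0,0,0,0,0,0]]]' >/dev/null && python3 chk.py && 
python3 -m crank '[[[0,0.26,-0.04,0,0,0],[0,0,0,0,0,0]]]' >/dev/null && python3 chk.py
python3 -c "
from h import *
arc(12,.025,104.5)"
```

```text
t 9.90 ang 107.3 r 104.2 Frad 4.9 Flower 5.0
t 9.90 ang 107.3 r 104.2 Frad 4.9 Flower 5.0
t 9.9 lift mm [ -30.9116 -142.5766  215.528 ] F lift [3.3056 0.7423 6.1235] w 0.3105840188209543 g 50.138622522354126 rot left [-0.0069 -0.0002  0.0049]
ang 107.25384122050114 r 104.2177426956637 Frad 4.867515211250623 Flower 4.973135341686809
[0,0.25,-0.08,0,0,0] [0,0.25,-0.08,0,0,0] [0,0.25,-0.07,0,0,0] [0,0.26,-0.06,0,0,0] [0,0.26,-0.05,0,0,0] [0,0.26,-0.04,0,0,0] [0,0.26,-0.04,0,0,0] [0,0.26,-0.03,0,0,0] [0,0.26,-0.02,0,0,0] [0,0.26,-0.02,0,0,0] [0,0.26,-0.01,0,0,0] [0,0.26,-0.00,0,0,0] False
False
```

```bash
sed -i 's/sys.exit(.*/sys.exit(int(fl<1.5 or abs(F@e)>14))/' chk.py
python3 -m crank '[[[0,0.25,-0.09,0,0,0],[0,0,0,0,0,0]]]' >/dev/null && python3 chk.py && 
python3 -m crank '[[[0,0.25,-0.08,0,0,0],[0,0,0,0,0,0]]]' >/dev/null && python3 chk.py && 
python3 -m crank '[[[0,0.25,-0.07,0,0,0],[0,0,0,0,0,0]]]' >/dev/null && python3 chk.py && 
python3 -m crank '[[[0,0.25,-0.06,0,0,0],[0,0,0,0,0,0]]]' >/dev/null && python3 chk.py && 
python3 -m crank '[[[0,0.26,-0.05,0,0,0],[0,0,0,0,0,0]]]' >/dev/null && python3 chk.py && 
python3 -m crank '[[[0,0.26,-0.05,0,0,0],[0,0,0,0,0,0]]]' >/dev/null && python3 chk.py && 
python3 -m crank '[[[0,0.26,-0.04,0,0,0],[0,0,0,0,0,0]]]' >/dev/null && python3 chk.py
python3 -c "
from h import *
arc(12,.025,104.5)"
```

```text
t 10.07 ang 105.8 r 104.3 Frad 4.7 Flower 4.8
t 10.23 ang 104.4 r 104.4 Frad 4.3 Flower 4.5
t 10.40 ang 102.9 r 104.5 Frad 4.2 Flower 5.3
t 10.57 ang 101.4 r 104.5 Frad 4.4 Flower 5.7
t 10.73 ang 99.9 r 104.6 Frad 5.4 Flower 4.8
t 10.90 ang 98.4 r 104.7 Frad 5.9 Flower 5.8
t 11.07 ang 96.9 r 104.8 Frad 5.3 Flower 5.2
t 11.0667 lift mm [ -12.6132 -142.3679  219.9989] F lift [4.5343 1.8736 5.8509] w 0.312492248487315 g 50.16694486141205 rot left [-0.0057 -0.0003  0.0048]
ang 96.91518063534397 r 104.76094604428965 Frad 5.2623674435731385 Flower 5.205774043428022
[0,0.26,-0.02,0,0,0] [0,0.26,-0.01,0,0,0] [0,0.26,-0.01,0,0,0] [0,0.26,-0.01,0,0,0] [0,0.26,-0.00,0,0,0] [0,0.26,0.00,0,0,0] [0,0.26,0.01,0,0,0] [0,0.26,0.02,0,0,0] [0,0.26,0.02,0,0,0] [0,0.26,0.03,0,0,0] [0,0.26,0.04,0,0,0] [0,0.26,0.04,0,0,0]
```

```bash

python3 -m crank '[[[0,0.26,-0.04,0,0,0],[0,0,0,0,0,0]]]' >/dev/null && python3 chk.py && 
python3 -m crank '[[[0,0.26,-0.03,0,0,0],[0,0,0,0,0,0]]]' >/dev/null && python3 chk.py && 
python3 -m crank '[[[0,0.26,-0.03,0,0,0],[0,0,0,0,0,0]]]' >/dev/null && python3 chk.py && 
python3 -m crank '[[[0,0.26,-0.02,0,0,0],[0,0,0,0,0,0]]]' >/dev/null && python3 chk.py && 
python3 -m crank '[[[0,0.26,-0.01,0,0,0],[0,0,0,0,0,0]]]' >/dev/null && python3 chk.py && 
python3 -m crank '[[[0,0.26,0,0,0,0],[0,0,0,0,0,0]]]' >/dev/null && python3 chk.py && 
python3 -m crank '[[[0,0.26,0,0,0,0],[0,0,0,0,0,0]]]' >/dev/null && python3 chk.py && 
python3 -m crank '[[[0,0.26,0.01,0,0,0],[0,0,0,0,0,0]]]' >/dev/null && python3 chk.py && 
python3 -m crank '[[[0,0.26,0.02,0,0,0],[0,0,0,0,0,0]]]' >/dev/null && python3 chk.py && 
python3 -m crank '[[[0,0.26,0.03,0,0,0],[0,0,0,0,0,0]]]' >/dev/null && python3 chk.py && 
python3 -m crank '[[[0,0.26,0.03,0,0,0],[0,0,0,0,0,0]]]' >/dev/null && python3 chk.py
python3 -c "
from h import *
arc(12,.025,104.5)"
```

```text
t 11.23 ang 95.4 r 104.8 Frad 6.3 Flower 6.0
t 11.40 ang 94.0 r 104.9 Frad 5.5 Flower 5.9
t 11.57 ang 92.5 r 105.0 Frad 5.9 Flower 5.6
t 11.73 ang 91.1 r 105.0 Frad 5.2 Flower 5.8
t 11.90 ang 89.6 r 105.1 Frad 5.9 Flower 5.9
t 12.07 ang 88.2 r 105.1 Frad 5.5 Flower 6.6
t 12.23 ang 86.7 r 105.1 Frad 5.7 Flower 6.7
t 12.40 ang 85.3 r 105.2 Frad 5.2 Flower 5.8
t 12.57 ang 83.8 r 105.3 Frad 5.2 Flower 6.0
t 12.73 ang 82.3 r 105.3 Frad 5.2 Flower 6.1
t 12.90 ang 80.9 r 105.3 Frad 5.7 Flower 6.1
t 12.9 lift mm [  16.6707 -142.0026  219.9845] F lift [6.9189 2.4202 4.6822] w 0.30773976084351784 g 50.0108402967453 rot left [-0.0042 -0.0005  0.0048]
ang 80.89190817001365 r 105.31229265681813 Frad 5.718353641216319 Flower 6.090451658953134
[0,0.25,0.07,0,0,0] [0,0.25,0.08,0,0,0] [0,0.25,0.08,0,0,0] [0,0.25,0.06,0,0,0] [0,0.25,0.07,0,0,0] [0,0.25,0.08,0,0,0] [0,0.25,0.08,0,0,0] [0,0.25,0.09,0,0,0] [0,0.24,0.09,0,0,0] [0,0.24,0.10,0,0,0] [0,0.24,0.11,0,0,0] [0,0.24,0.11,0,0,0]
```

```bash

python3 -m crank '[[[0,0.26,0.04,0,0,0],[0,0,0,0,0,0]]]' >/dev/null && python3 chk.py && 
python3 -m crank '[[[0,0.26,0.04,0,0,0],[0,0,0,0,0,0]]]' >/dev/null && python3 chk.py && 
python3 -m crank '[[[0,0.26,0.05,0,0,0],[0,0,0,0,0,0]]]' >/dev/null && python3 chk.py && 
python3 -m crank '[[[0,0.25,0.06,0,0,0],[0,0,0,0,0,0]]]' >/dev/null && python3 chk.py && 
python3 -m crank '[[[0,0.25,0.06,0,0,0],[0,0,0,0,0,0]]]' >/dev/null && python3 chk.py && 
python3 -m crank '[[[0,0.25,0.07,0,0,0],[0,0,0,0,0,0]]]' >/dev/null && python3 chk.py && 
python3 -m crank '[[[0,0.25,0.08,0,0,0],[0,0,0,0,0,0]]]' >/dev/null && python3 chk.py && 
python3 -m crank '[[[0,0.25,0.09,0,0,0],[0,0,0,0,0,0]]]' >/dev/null && python3 chk.py && 
python3 -m crank '[[[0,0.24,0.09,0,0,0],[0,0,0,0,0,0]]]' >/dev/null && python3 chk.py && 
python3 -m crank '[[[0,0.24,0.1,0,0,0],[0,0,0,0,0,0]]]' >/dev/null && python3 chk.py && 
python3 -m crank '[[[0,0.24,0.11,0,0,0],[0,0,0,0,0,0]]]' >/dev/null && python3 chk.py
python3 -c "
from h import *
arc(12,.025,105.5)"
```

```text
t 13.07 ang 79.4 r 105.4 Frad 5.5 Flower 5.8
t 13.23 ang 78.0 r 105.4 Frad 6.1 Flower 6.5
t 13.40 ang 76.5 r 105.4 Frad 6.1 Flower 6.7
t 13.57 ang 75.1 r 105.4 Frad 5.1 Flower 7.5
t 13.73 ang 73.7 r 105.4 Frad 6.6 Flower 7.0
t 13.90 ang 72.2 r 105.5 Frad 5.1 Flower 6.2
t 14.07 ang 70.8 r 105.5 Frad 4.7 Flower 6.6
t 14.23 ang 69.3 r 105.4 Frad 5.5 Flower 7.7
t 14.40 ang 67.9 r 105.5 Frad 6.7 Flower 7.0
t 14.57 ang 66.4 r 105.4 Frad 5.7 Flower 7.4
t 14.73 ang 65.0 r 105.4 Frad 6.0 Flower 7.0
t 14.7333 lift mm [  44.6006 -141.6439  211.4875] F lift [8.8881 3.1679 2.4791] w 0.3096935105132088 g 49.90189611911774 rot left [-0.0032 -0.0007  0.0049]
ang 64.9635196909378 r 105.39006848229249 Frad 6.007558703301445 Flower 7.003813577485262
[0,0.24,0.11,0,0,0] [0,0.24,0.12,0,0,0] [0,0.23,0.12,0,0,0] [0,0.23,0.13,0,0,0] [0,0.22,0.14,0,0,0] [0,0.22,0.14,0,0,0] [0,0.22,0.15,0,0,0] [0,0.21,0.15,0,0,0] [0,0.21,0.16,0,0,0] [0,0.21,0.16,0,0,0] [0,0.20,0.17,0,0,0] [0,0.20,0.17,0,0,0]
```

```bash

python3 -m crank '[[[0,0.24,0.11,0,0,0],[0,0,0,0,0,0]]]' >/dev/null && python3 chk.py && 
python3 -m crank '[[[0,0.24,0.11,0,0,0],[0,0,0,0,0,0]]]' >/dev/null && python3 chk.py && 
python3 -m crank '[[[0,0.23,0.12,0,0,0],[0,0,0,0,0,0]]]' >/dev/null && python3 chk.py && 
python3 -m crank '[[[0,0.23,0.12,0,0,0],[0,0,0,0,0,0]]]' >/dev/null && python3 chk.py && 
python3 -m crank '[[[0,0.22,0.13,0,0,0],[0,0,0,0,0,0]]]' >/dev/null && python3 chk.py && 
python3 -m crank '[[[0,0.22,0.14,0,0,0],[0,0,0,0,0,0]]]' >/dev/null && python3 chk.py && 
python3 -m crank '[[[0,0.22,0.15,0,0,0],[0,0,0,0,0,0]]]' >/dev/null && python3 chk.py && 
python3 -m crank '[[[0,0.21,0.15,0,0,0],[0,0,0,0,0,0]]]' >/dev/null && python3 chk.py && 
python3 -m crank '[[[0,0.21,0.16,0,0,0],[0,0,0,0,0,0]]]' >/dev/null && python3 chk.py
python3 -c "
from h import *
arc(12,.025,105.3)"
```

```text
t 14.90 ang 63.5 r 105.4 Frad 5.7 Flower 6.8
t 15.07 ang 62.1 r 105.4 Frad 7.0 Flower 6.9
t 15.23 ang 60.6 r 105.3 Frad 6.6 Flower 5.8
t 15.40 ang 59.2 r 105.3 Frad 7.3 Flower 7.2
t 15.57 ang 57.8 r 105.3 Frad 6.1 Flower 6.5
t 15.73 ang 56.4 r 105.3 Frad 7.4 Flower 7.4
t 15.90 ang 54.9 r 105.2 Frad 6.9 Flower 7.4
t 16.07 ang 53.4 r 105.2 Frad 6.5 Flower 7.2
t 16.23 ang 52.4 r 105.1 Frad 6.6 Flower 2.2
t 16.2333 lift mm [  64.0837 -141.4081  199.319 ] F lift [5.7955 2.3577 3.8922] w 0.3140107669332252 g 50.11632978916168 rot left [-0.0048 -0.001   0.005 ]
ang 52.43477262120037 r 105.11314701786492 Frad 6.618478853039689 Flower 2.2208890209255543
[0,0.21,0.16,0,0,0] [0,0.21,0.16,0,0,0] [0,0.20,0.17,0,0,0] [0,0.19,0.18,0,0,0] [0,0.19,0.18,0,0,0] [0,0.18,0.19,0,0,0] [0,0.18,0.19,0,0,0] [0,0.18,0.20,0,0,0] [0,0.17,0.20,0,0,0] [0,0.17,0.21,0,0,0] [0,0.16,0.21,0,0,0] [0,0.15,0.21,0,0,0]
```

The load came off the hand, with Flower falling from 7.2 to 2.2 N, so the platform is on the buffer. One small nudge, then a wait.

```bash
python3 -m crank '[[[0,0.06,0.06,0,0,0],[0,0,0,0,0,0],[0,0,0,0,0,0],[0,0,0,0,0,0]]]' >/dev/null; python3 chk.py; python3 - <<'E'
from h import *
b=read_camera("side")[125:295,280:420]
cv2.imwrite("pics/p5.png",cv2.resize(b,(490,595),interpolation=cv2.INTER_CUBIC))
E
```

```text
t 16.57 ang 52.3 r 105.1 Frad 7.1 Flower 0.8
```

View pics/p5.png

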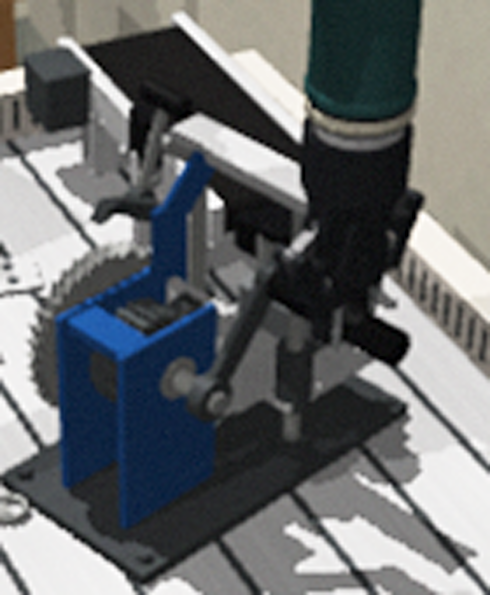

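The crank is over the top towards +x, near (245,330). The platform is down, and the lever and pawl (about (150,110) and (120,210)) are thrown off. Releasing and withdrawing upward.

```bash
python3 -m crank '[[[0,0,0,0,0,0],[0,0,0,0,0,0],[0,0,0,0,0,0],[0,0,0,0,0,0],[0,0,0,0,0,0]]]' 6 >/dev/null; python3 chk.py
python3 -m crank '[[[0,0,-0.5,0,0,0],[0,0,-1,0,0,0],[0,0,-1.5,0,0,0],[0,0,-2,0,0,0],[0,0,-2.5,0,0,0],[0,0,-2.5,0,0,0],[0,0,-2,0,0,0],[0,0,0,0,0,0]]]'
python3 - <<'E'
from h import *
st()
i=np.zeros((480,800,3),np.uint8);b=read_camera("side")[125:345,260:440];i[:,:400]=cv2.resize(b,(400,480),interpolation=3)
i[:300,400:]=cv2.resize(read_camera("top"),(400,300),interpolation=3)
cv2.imwrite("pics/p6.png",i)
E
```

```text
t 17.03 ang 52.9 r 101.3 Frad 0.1 Flower -0.8
time: 17.7
tool_pos: [0.6801, 0.0305, 0.3259]
tcp_rot: [1.839, 2.543, -0.002]
wrist_force: [0.9, 0.0, 0.3]
width: 0.701
grip_force: 0.0
t 17.7 lift mm [  65.5106 -143.2271  325.8556] F lift [ 0.8518 -0.2763  0.2848] w 0.7005409211844027 g 0.0 rot left [0.0006 0.0034 0.0048]
```

View pics/p6.png

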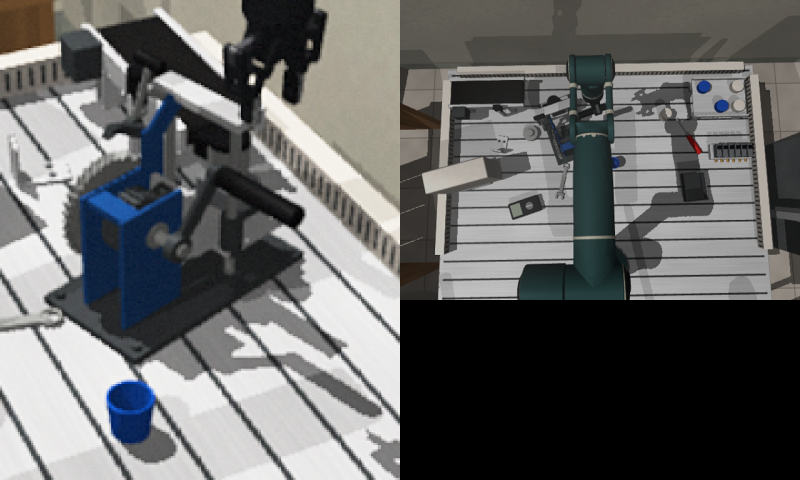

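The gripper at about (280,60) is clear. The crank rests at about (255,195), the lever is off, and the cup and the other things are where they were. Handing in.

```bash
python3 -c "
from workcell import *
print(finish_job())"
```

```text
the job is handed in; nothing more can be done
None
```

The job is handed in at about 18 s of the 72 s allowed: pawl thrown off, motor eased down until its platform rested on the stop screw, crank let go and the arm clear; the hand-in returned no verdict.

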